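# Lock a walnut blank in the carving cradle with its sprung stand

## Robot

A 6-joint arm with a two-finger parallel gripper is mounted at the origin on the work surface. World frame = base frame: x ahead of the robot, y to its left, z up, the work surface at z = 0. Lengths are in m, angles in rad, forces in N, time in s.
With the tool pointing down it reaches from about 0.35 to 0.975 m from the base axis. Payload 4.9 kg.
Tool frame: the origin (TCP) lies at the very end of the fingers, on their centre line; the grasp point (between the pads) lies 19 mm behind it; z points along the fingers, y is the line along which they close (so a half turn about z gives the same grasp; the last joint's range is limited). The gripper opens to 85 mm and grips with 20 to 120 N. Pads are 22 mm wide; open, the fingers measure 114 mm over their backs; the gripper's body (76 mm by 85 mm) begins 54 mm behind the grasp point. The pads swing forward as they close: fully open they stand 13 mm farther back than shut.
Start: joints at [-1.335, 0.053, 1.613, -0, 1.476, -0.119], TCP at [0.217, -0.586, 0.231] pointing down, gripper open.
Joint ranges: [-3.01, 3.01], [-1.01, 2.22], [0.06, 2.58], [-1.02, 4.17], [0.09, 2.62], [-3.14, 3.14]. Speed limits (rad/s): [2.57, 2.57, 3.14, 3.14, 3.14, 3.14].

## Interface

Orientations are given as a rotation vector (axis times angle).
In Python, from station import * gives the robot as it stands.
- The arm moves only by the shell command python3 -m crank 'ROWS' [OPENING] [FORCE]. ROWS is JSON, a list of rows, each an object with "offset": the shift along the tool's x, y, z in m, a list of three; "twist": the turn, a rotation vector about the tool's x, y, z in degrees, a list of three. In form: [{"offset": [x, y, z], "twist": [rx, ry, rz]}, ...]. A call has 1 to 20 rows; each row is the pose to reach, as a shift and turn from the pose commanded when the call began, along the tool's axes at that moment; what a row does not reach only later rows make up. A row lasts 1/8 s, in which the tool goes at most 62.5 mm and 10.7 degrees, less where a joint would pass 70% of its speed; a pose out of reach is approached as far as the arm can. A call with a gripper value outside its range is refused whole. OPENING is the opening, from 0 (shut) to 1 (fully open), set as the call begins (- or left out, the last holds). The fingers move at their own pace and stop on an object; FORCE is the grip in N (left out, the last holds). Time passes only in rows, so rows that repeat a pose let the fingers close. It gives the time, the measured TCP pose, the force, the opening and the grip force at its end, in the units of the state.
- get_obs(): the state, without advancing time (a new reading comes with each control period).
- get_image(name): name is "scene" or "top" or "wrist"; returns the picture (420x560x3 uint8, red, green, blue); there is no depth.
- get_calibration(name): a dict with "intrinsics" (3x3 intrinsics, pixels), "world_from_camera" (4x4, takes a point from camera to world coordinates); the wrist camera has in their place "tool_from_camera" (4x4, takes a point from camera to tool coordinates, whose origin is the TCP and whose axes are the flange's). Camera axes: x right, y up, looking along -z (the intrinsics and any distortion apply to the point x, -y, -z); pixel columns grow to the right and rows downward; lengths in m; the calibration is good to about 2 mm. A picture is of the moment at which its call begins: read the wrist's pose just before it. get_calibration takes no time and is no camera call.
- finish_job(): hands the job in; it is judged then, once.
Trained networks look in the newest picture that a camera, given by its name, has taken for a name from the list of things; names that differ only in an ending like _2 or _b are one class to them, and where a whole thing is asked for, a point or a joint stands for the part that bears it (a point fixed in the world has none). Each returns a list of dicts, best first, with "confidence" (0 to 1); they miss things now and then, are a little off and sometimes report something else, mostly with a low value. They report only what shows in the picture. A call takes as long as a camera call. They do not tell look-alikes from the thing itself.
- cut_out(query, camera): "region" (420x560 bool, what is visible of it) and "rect" ([centre column, centre row, width, height] in pixels, round what is visible of it).
The state is a dict: "t": time; "q": joint angles; "dq": joint speeds; "effort": joint torques, N m; "tool_pos": TCP position; "tool_rot": TCP orientation; "contact_force": force on the tool from outside, world axes, zero at the start; "wrist_torque": the same for the moment, N m; "opening": finger opening in m; "grip_force": force on a finger pad.
Only numpy, scipy, OpenCV 4.12 (cv2) and the standard library are available. Lean on these libraries where they do the work, as an engineer would, in place of code of your own. Each camera call takes 0.05 s, during which the arm holds its last target. There are 200 camera calls.

## Task

Slide the walnut blank along its cradle until it is fully home, and hold it pressed firmly but gently against the end stop for a moment, with roughly ten newtons. Then push the sprung stand behind it over its centre so that it snaps down against the blank and clamps it there. Do not ram the blank or force the stand, and leave everything else on the bench where it is.

Things in the scene. Friction and masses are not known exactly. Their poses are not given: they have to be found in the camera images.
- cradle: Plywood carving cradle screwed to the bench, 330 x 150 mm, board 18 mm thick. Origin: on the bench top, under the stand's pivot. x: along the cradle from stand to end stop; y: left; z: up. The blank slides along x on the board between two wooden rails (inner faces at y = +-43 mm, x = 40 to 166 mm, 22 mm high above the board).
- end_stop: Adjustable end stop: a wooden batten across the cradle, 136 mm wide, 25 mm thick, 64 mm high, clamped on two slotted plates. Origin (of the plates): on the board at cradle x = 169 mm, axes as the cradle's. The batten's face towards the blank is set 0 to 20 mm beyond this origin, differently each time, and is not measured: feel for it. Over 16 N on it is ramming.
- blank: Loose dark walnut blank, 100 (x) x 80 (y) x 80 mm (z), a low dome (68 mm wide, 8 mm high) on top, about 0.4 kg. Origin: centre of its underside, on the board. x points to the end stop. It starts 12 to 42 mm short of the batten, with 3 mm play to each rail, and takes 2 to 6 N to slide. Home, its far face touches the batten.
- blank_near (a point): Centre of the blank's near face (towards the stand), 40 mm above its underside. It starts 47 to 57 mm beyond the pivot (cradle x); home it is at 69 to 89 mm, according to the batten.
- pivot (a point): Pivot axis of the stand, 34 mm above the bench on the cradle's middle line (16 mm above the board); the stand turns about the cradle's y axis, between two steel cheeks (tops 46 mm above the bench, within 12 mm of the pivot in x, 33 mm in y; their feet, 4 mm high, reach 25 mm in x, 49 mm in y).
- stand (a joint): Angle (rad) of the sprung T-shaped steel stand. 0: open stop, leaning back away from the blank, 40 degrees above level; grows as it swings up and over towards the blank; about 0.96: over-centre point, nearly upright. A spring drives it off to either side: past the centre it snaps over by itself and its bar clamps a homed blank's near face at 1.65 to 2.25. Left short, it lands on top.
- stand_bar (a point): Middle of the stand's round crossbar, 14 mm thick, 70 mm long, along the cradle's y; moves with the stand, 85 mm from the pivot (open: 65 mm behind the pivot, 89 mm above the bench; upright: 119 mm above the bench). Moving the bar off the open stop takes about 6 N along its arc, 9 N if pushed level, up to 15 N with rubbing, falling to nothing at the centre; over 25 N is too much.
- gouge_a: Bystander: carving gouge lying beside the cradle on its left, 235 mm long, 28 mm thick. Origin under its middle.
- hone: Bystander: red sharpening stone beside the cradle on its right, 150 x 50 x 25 mm. Origin under its centre.
- offcut: Bystander: walnut offcut beside the cradle on its right, near the end stop, 70 x 90 x 45 mm. Origin under its centre.
- gouge_b: Bystander: another carving gouge, 250 mm long, further left. Origin under its middle.
- mallet: Bystander: round carver's mallet lying on the right, head 90 mm thick, 260 mm long. Origin under the back of its head.
- glue: Bystander: amber jar on the left, 64 mm wide, 100 mm high. Origin under its centre.
- brush: Bystander: bench brush lying on the right. Origin under its middle.
Things that resemble listed ones, but are neither listed nor needed, are in the scene too. Leave any blue or red look-alike of the blank alone.

How it is judged:
On the way, in this order (a step that is already met when the one before it is completed fails the run):
1. with the stand still open, the blank is pressed against the end stop with at least 2.5 N (contact force between blank and end_stop above 2.5 N and value of joint stand below 0.5 rad), for 0.2 s.
2. the stand has snapped over and clamps the blank's near face (value of joint stand above 1.58 rad and contact force between stand and blank above 1.5 N), for 0.2 s.
At the end, for the whole second after the job is handed in: The stand is over (joint above 1.58) and at rest, its bar bearing on the blank's near face (over 1.5 N), and the blank lies flat on the board, straight between the rails, bearing on the end stop (over 0.5 N), at rest and let go (all of step 2 and velocity of joint stand below 0.1 rad/s and contact force between blank and end_stop above 0.5 N and z of blank in the frame of cradle below 0.021 m and angle between blank's own z axis and vertical below 0.05 rad and angle between the x axis of blank and the x axis of cradle, either way round below 0.06 rad and linear speed of blank below 0.01 m/s); the robot touches nothing.
It fails at once if the blank is rammed against the end stop before the stand is over (over 16 N) (contact force between blank and end_stop above 16 N and value of joint stand below 0.9 rad).
It fails at once if the stand is forced (over 25 N from the robot) (contact force between the arm and stand above 25 N).
It fails at once if the stand is forced by the fingers (over 25 N) (contact force between the fingers and stand above 25 N).
It fails at once if a bystander is moved by more than 30 mm (distance of any of gouge_a, hone, offcut, gouge_b, mallet, glue, brush from where it was at the start of the episode above 0.03 m).
It also fails if it takes over 64 s, if anything falls off the work surface, if the arm or the gripper's body presses on something with over 40 N, if the wrist force passes 120 N, or if a joint passes its speed limit or range.

## Working session

There is one attempt and no reset: what is moved stays moved. The work goes in short steps, Python scripts to look and compute and a shell command to move; the robot and the scene stay as the last step left them, time stands still between calls to the robot, and variables do not carry over. Pictures are saved under pics/ and viewed, at most 10 in all, crops included, and the job is handed in when it is done.

```bash
mkdir -p pics; ls; python3 - <<'E'
from station import *
import cv2,numpy as np
o=get_obs();print(o['t'],o['tool_pos'],o['tool_rot'],o['opening'])
a=get_image("scene");b=get_image("top")
cv2.imwrite("pics/scene.png",a[:,:,::-1]);cv2.imwrite("pics/top.png",b[:,:,::-1])
for n in("scene","top","wrist"):
  c=get_calibration(n);print(n,{k:np.round(v,4).tolist() if not isinstance(v,str) else v for k,v in c.items()})
for n in("scene","top"):
  for q in("cradle","end_stop","blank","stand"):
    for r in cut_out(q,n)[:3]: print(n,q,round(r['confidence'],2),np.round(r['rect'],1).tolist())
E
```

```text
pics
0.0 [ 0.21696708 -0.58545576  0.23003592] [-3.09021349e+00 -5.53973918e-01  1.80797967e-04] 0.08507089593392035
scene {'intrinsics': [[478.6125, 0.0, 278.9737], [0.0, 478.6125, 208.6899], [0.0, 0.0, 1.0]], 'world_from_camera': [[-0.6236, -0.5989, 0.5025, 1.3026], [0.7816, -0.4918, 0.3838, 0.5073], [0.0172, 0.632, 0.7747, 1.1601], [0.0, 0.0, 0.0, 1.0]]}
top {'intrinsics': [[485.1867, 0.0, 276.4799], [0.0, 485.1867, 212.6218], [0.0, 0.0, 1.0]], 'world_from_camera': [[-0.0153, 0.9838, -0.1786, 0.3236], [-0.9999, -0.014, 0.0082, -0.0224], [0.0056, 0.1787, 0.9839, 1.4833], [0.0, 0.0, 0.0, 1.0]]}
wrist {'intrinsics': [[293.5511, 0.0, 279.5679], [0.0, 293.5511, 211.1188], [0.0, 0.0, 1.0]], 'tool_from_camera': [[0.001, 0.946, 0.3242, 0.0827], [1.0, -0.0012, 0.0003, 0.0], [0.0007, 0.3242, -0.946, -0.1427], [0.0, 0.0, 0.0, 1.0]]}
scene cradle 0.58 [247.4, 209.5, 112.2, 96.6]
scene end_stop 0.59 [218.6, 228.1, 43.9, 47.8]
scene end_stop 0.16 [274.4, 178.4, 31.9, 34.7]
scene blank 0.91 [242.7, 202.6, 45.2, 46.1]
scene blank 0.73 [336.3, 186.6, 47.4, 48.3]
scene stand 0.66 [274.0, 181.6, 28.6, 31.7]
top cradle 0.74 [308.1, 204.4, 57.1, 106.5]
top end_stop 0.78 [314.4, 162.1, 41.6, 27.1]
top blank 0.9 [253.9, 275.9, 35.5, 42.3]
top blank 0.71 [225.5, 219.4, 34.2, 36.4]
top blank 0.7 [310.9, 193.9, 34.1, 36.1]
top stand 0.52 [307.1, 236.2, 20.9, 26.7]
```

View pics/top.png

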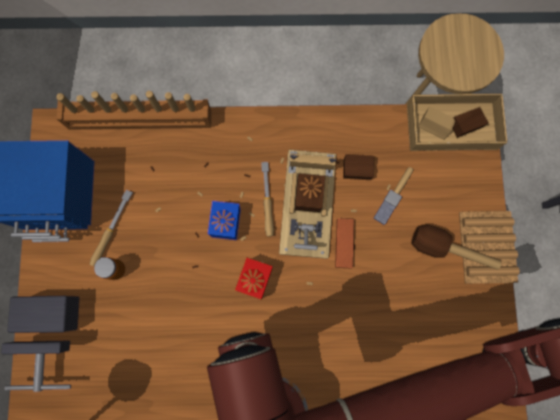

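View pics/scene.png

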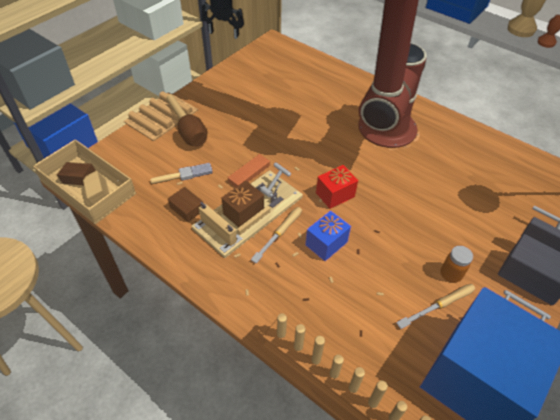

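The top view shows the cradle at about (308,204), with the batten at the far end near row 160, the dark blank at (310,193) and the stand at (307,236). So cradle x is roughly world +x. The blue and red blocks at (224,220) and (254,277) are look-alikes.

```bash
cat > h.py <<'E'
from station import *
import cv2,numpy as np
from scipy.spatial.transform import Rotation as R
def cam(n,o=None):
    c=get_calibration(n);K=np.array(c['intrinsics'])
    if n!='wrist': return K,np.array(c['world_from_camera'])
    T=np.eye(4);T[:3,:3]=R.from_rotvec(o['tool_rot']).as_matrix();T[:3,3]=o['tool_pos']
    return K,T@np.array(c['tool_from_camera'])
def ray(uv,C):
    K,T=C;d=np.array([(uv[0]-K[0,2])/K[0,0],-(uv[1]-K[1,2])/K[1,1],-1]);return T[:3,3],T[:3,:3]@d
def onz(uv,z,C):
    p,d=ray(uv,C);return p+d*(z-p[2])/d[2]
def proj(P,C):
    K,T=C;q=T[:3,:3].T@(np.asarray(P)-T[:3,3]);q=q/-q[2];return np.array([K[0,2]+K[0,0]*q[0],K[1,2]-K[1,1]*q[1]])
def tri(u1,C1,u2,C2):
    p,d=ray(u1,C1);q,e=ray(u2,C2);s=np.linalg.lstsq(np.c_[d,-e],q-p,rcond=None)[0]
    a=p+d*s[0];b=q+e*s[1];return (a+b)/2,np.linalg.norm(a-b)
E
python3 - <<'E'
from h import *
get_image("top")
C=cam("top")
r=cut_out("cradle","top")[0]['region'].astype(np.uint8)
pts=cv2.boxPoints(cv2.minAreaRect(cv2.findNonZero(r)))
for p in pts: print(p,onz(p,0.018,C).round(4))
for q in("end_stop","blank","stand"):
  for x in cut_out(q,"top")[:3]: print(q,x['rect'],onz(x['rect'][:2],.09,C).round(3))
print(tri([310.9,190],C,[241,200],cam("scene")))
E
```

```text
[408.      248.00003] [ 0.4749 -0.432   0.018 ]
[417.3     220.10002] [ 0.5602 -0.466   0.018 ]
[505.2 249.4] [ 0.4663 -0.7273  0.018 ]
[495.90002 277.3    ] [ 0.3828 -0.6909  0.018 ]
end_stop [313.8, 163.4, 41.3, 21.8] [ 0.724 -0.147  0.09 ]
end_stop [109.0, 226.6, 43.7, 74.1] [0.542 0.452 0.09 ]
blank [226.7, 222.8, 33.8, 36.7] [0.549 0.111 0.09 ]
blank [255.9, 276.4, 36.1, 40.5] [0.393 0.027 0.09 ]
blank [307.6, 192.4, 31.2, 39.3] [ 0.636 -0.127  0.09 ]
stand [306.0, 237.7, 16.2, 24.7] [ 0.502 -0.118  0.09 ]
(array([ 0.64562682, -0.1372155 ,  0.07696987]), np.float64(0.0007237384136825253))
```

```bash
cat >> h.py <<'E'
def togo(P,yaw):
    "offset (mm) and twist (deg) from the current pose to TCP P, tool down, tool x at yaw"
    o=get_obs();M=R.from_rotvec(o['tool_rot'])
    c,s=np.cos(yaw),np.sin(yaw);G=R.from_matrix(np.array([[c,s,0],[s,-c,0],[0,0,-1]]))
    print('off mm',(M.inv().apply(np.array(P)-o['tool_pos'])*1e3).round(1),'twist',np.degrees((M.inv()*G).as_rotvec()).round(2))
E
python3 -c "
from h import *
togo([.55,-.13,.33],-.055)
print(R.from_rotvec(get_obs()['tool_rot']).as_matrix().round(3))"
```

```text
off mm [ 470.6 -312.   -98.7] twist [ 0.    0.   23.48]
[[ 0.938  0.347 -0.   ]
 [ 0.347 -0.938 -0.   ]
 [-0.     0.    -1.   ]]
```

```bash
python3 -m crank '[{"offset":[0,0,-0.06],"twist":[0,0,0]},{"offset":[0.04,-0.03,-0.1],"twist":[0,0,2]},{"offset":[0.09,-0.06,-0.1],"twist":[0,0,5]},{"offset":[0.14,-0.09,-0.1],"twist":[0,0,8]},{"offset":[0.19,-0.12,-0.1],"twist":[0,0,11]},{"offset":[0.24,-0.155,-0.1],"twist":[0,0,13]},{"offset":[0.29,-0.19,-0.1],"twist":[0,0,16]},{"offset":[0.34,-0.22,-0.1],"twist":[0,0,18]},{"offset":[0.39,-0.255,-0.1],"twist":[0,0,20]},{"offset":[0.43,-0.285,-0.1],"twist":[0,0,22]},{"offset":[0.47,-0.312,-0.1],"twist":[0,0,23.5]},{"offset":[0.47,-0.312,-0.1],"twist":[0,0,23.5]},{"offset":[0.47,-0.312,-0.1],"twist":[0,0,23.5]},{"offset":[0.47,-0.312,-0.1],"twist":[0,0,23.5]}]' 0
python3 - <<'E'
from h import *
o=get_obs();print(o['t'],o['tool_pos'])
cv2.imwrite("pics/w1.png",get_image("wrist")[:,:,::-1])
C=cam("wrist",o)
for q in("end_stop","blank","stand","cradle"):
  for x in cut_out(q,"wrist")[:2]:
    b=cv2.boxPoints(cv2.minAreaRect(cv2.findNonZero(x['region'].astype(np.uint8))))
    print(q,round(x['confidence'],2),np.round(x['rect']).tolist(),b.round().tolist())
E
```

```text
t: 2.5
tool_pos: [0.549, -0.1312, 0.3314]
tool_rot: [3.14, -0.089, -0.0]
contact_force: [-0.9, -0.0, 1.0]
opening: -0.0002
grip_force: 0.0
2.5 [ 0.54897044 -0.13122657  0.33138214]
end_stop 0.65 [280.0, 28.0, 123.0, 55.0] [[218.0, 52.0], [218.0, 0.0], [342.0, 0.0], [342.0, 52.0]]
blank 0.78 [102.0, 172.0, 92.0, 85.0] [[57.0, 131.0], [147.0, 131.0], [147.0, 210.0], [57.0, 210.0]]
stand 0.68 [273.0, 197.0, 49.0, 64.0] [[247.0, 230.0], [251.0, 165.0], [300.0, 169.0], [296.0, 234.0]]
cradle 0.64 [279.0, 118.0, 125.0, 232.0] [[218.0, 232.0], [218.0, 0.0], [342.0, 0.0], [342.0, 232.0]]
```

View pics/w1.png

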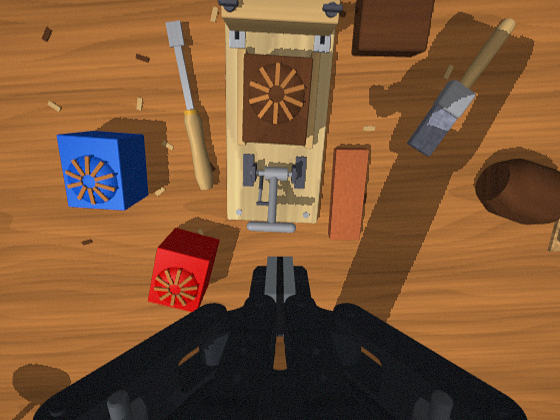

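The wrist view shows the stand open, with its bar running from (248,228) to (295,228) and the cheeks at (249,171) and (299,172). The near edge of the blank's top runs from (243,139) to (308,145), and the near corners of the board are at (228,218) and (318,222).

```bash
python3 - <<'E'
from h import *
o=get_obs();C=cam("wrist",o)
for n,u,z in [("barL",(248,228),.089),("barR",(295,228),.089),("barT",(271.5,228),.089),("cheekL",(249,171),.04),("cheekR",(299,172),.04),("bL",(243,139),.098),("bR",(308,145),.098),("bfL",(247,57),.098),("bfR",(313,60),.098),("dome",(277,94),.106),("cL",(228,218),.018),("cR",(318,222),.018)]:
  print(n,onz(u,z,C).round(4))
# board edges by the two-view height check of the bar
t=cam("top"); print("top sees bar at",proj(onz((271.5,228),.089,C),t),"blank dome",proj(onz((277,94),.106,C),t))
im=get_image("top");cv2.imwrite("pics/topc.png",cv2.resize(im[140:270,260:360,::-1],None,fx=4.5,fy=4.5,interpolation=cv2.INTER_CUBIC))
im=get_image("wrist");cv2.imwrite("pics/w2.png",cv2.resize(im[40:240,190:350,::-1],None,fx=3,fy=3,interpolation=cv2.INTER_CUBIC))
E
```

```text
barL [ 0.4772 -0.0824  0.089 ]
barR [ 0.4736 -0.1488  0.089 ]
barT [ 0.4754 -0.1156  0.089 ]
cheekL [ 0.549  -0.0854  0.04  ]
cheekR [ 0.5433 -0.1599  0.04  ]
bL [ 0.6007 -0.0882  0.098 ]
bR [ 0.5888 -0.1691  0.098 ]
bfL [ 0.6918 -0.1016  0.098 ]
bfR [ 0.6845 -0.1772  0.098 ]
dome [ 0.6501 -0.1337  0.106 ]
cL [ 0.4684 -0.0411  0.018 ]
cR [ 0.453  -0.1898  0.018 ]
top sees bar at [305.26822156 246.79865927] blank dome [310.31295877 186.35117288]
```

View pics/w2.png

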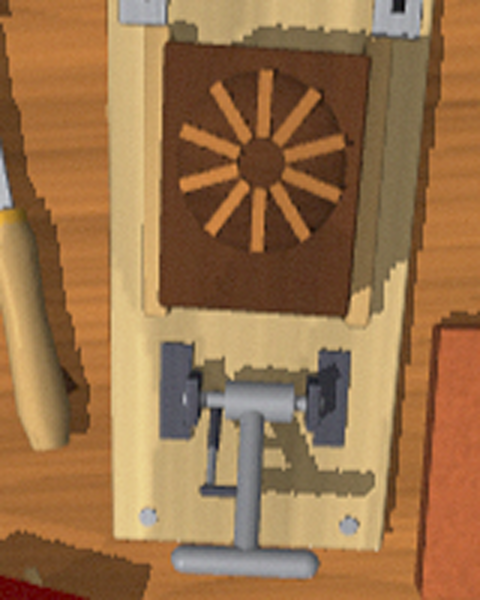

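View pics/topc.png

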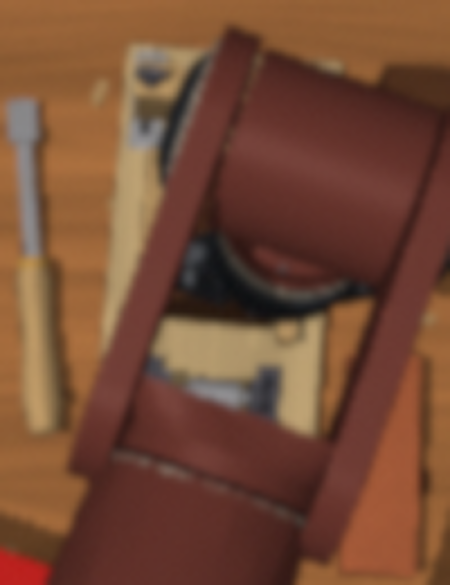

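The enlarged wrist view agrees with the first: the bar is at about (272,228), the pivot sleeve at (276,174), and the gap between the pivot and the blank is clear. In the enlarged top view the arm hides most of the cradle. I estimate yaw at about -0.1 rad, the pivot at about (0.541,-0.123) and the near face about 55 mm beyond it.

```bash
python3 -c "
from h import *
togo([.571,-.126,.05],-.1)"
```

```text
off mm [ 21.4  -5.8 281.4] twist [ 0.   -0.    2.52]
```

```bash
python3 -m crank '[{"offset":[0.021,-0.006,0.03],"twist":[0,0,2.5]},{"offset":[0.021,-0.006,0.08],"twist":[0,0,2.5]},{"offset":[0.021,-0.006,0.13],"twist":[0,0,2.5]},{"offset":[0.021,-0.006,0.18],"twist":[0,0,2.5]},{"offset":[0.021,-0.006,0.21],"twist":[0,0,2.5]},{"offset":[0.021,-0.006,0.21],"twist":[0,0,2.5]},{"offset":[0.021,-0.006,0.21],"twist":[0,0,2.5]},{"offset":[0.021,-0.006,0.21],"twist":[0,0,2.5]}]' 0
python3 - <<'E'
from h import *
o=get_obs();print(o['t'],o['tool_pos'],o['contact_force'])
cv2.imwrite("pics/w3.png",get_image("wrist")[:,:,::-1])
togo([.571,-.126,.05],-.1)
E
```

```text
t: 3.85
tool_pos: [0.5723, -0.1259, 0.1239]
tool_rot: [3.137, -0.155, 0.006]
contact_force: [-0.0, 0.3, 1.0]
opening: -0.0
grip_force: 0.0
3.85 [ 0.57226807 -0.12593107  0.1239323 ] [-0.00705439  0.26562103  1.0363652 ]
off mm [-1.4  0.2 73.7] twist [ 0.05 -0.22  0.06]
```

View pics/w3.png

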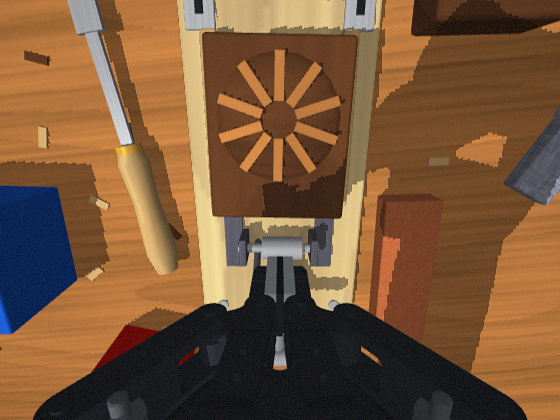

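The fingers are centred on the cradle and aligned with it. The blank's near top edge is at row 216 and the pivot sleeve at (282,248).

```bash
python3 - <<'E'
from h import *
o=get_obs();C=cam("wrist",o)
print(onz((280,216),.098,C),onz((282,248),.042,C),onz((280,119),.106,C))
E
```

```text
[ 0.59388503 -0.12871358  0.098     ] [ 0.54523838 -0.12574227  0.042     ] [ 0.6502877  -0.13421677  0.106     ]
```

```bash
python3 -m crank '[{"offset":[-0.001,0,0.025],"twist":[0,0,0]},{"offset":[-0.001,0,0.05],"twist":[0,0,0]},{"offset":[-0.001,0,0.066],"twist":[0,0,0]},{"offset":[-0.001,0,0.072],"twist":[0,0,0]},{"offset":[-0.001,0,0.072],"twist":[0,0,0]},{"offset":[-0.001,0,0.072],"twist":[0,0,0]}]' 0
python3 -m crank '[{"offset":[0.004,0,0],"twist":[0,0,0]},{"offset":[0.008,0,0],"twist":[0,0,0]},{"offset":[0.01,0,0],"twist":[0,0,0]},{"offset":[0.012,0,0],"twist":[0,0,0]},{"offset":[0.012,0,0],"twist":[0,0,0]}]'
```

```text
t: 4.65
tool_pos: [0.5706, -0.1256, 0.0505]
tool_rot: [3.137, -0.155, 0.003]
contact_force: [-0.9, -0.1, -0.1]
opening: 0.0002
grip_force: 0.0
t: 5.28
tool_pos: [0.5816, -0.1265, 0.0491]
tool_rot: [-3.138, 0.156, 0.001]
contact_force: [-0.2, -0.5, 0.1]
opening: -0.0004
grip_force: 0.0
```

```bash
python3 -m crank '[{"offset":[0.002,0,0],"twist":[0,0,0]},{"offset":[0.004,0,0],"twist":[0,0,0]},{"offset":[0.006,0,0],"twist":[0,0,0]},{"offset":[0.008,0,0],"twist":[0,0,0]},{"offset":[0.008,0,0],"twist":[0,0,0]}]'
python3 -m crank '[{"offset":[0.001,0,0],"twist":[0,0,0]},{"offset":[0.002,0,0],"twist":[0,0,0]},{"offset":[0.003,0,0],"twist":[0,0,0]},{"offset":[0.004,0,0],"twist":[0,0,0]}]'
```

```text
t: 5.9
tool_pos: [0.5899, -0.1272, 0.0493]
tool_rot: [-3.138, 0.155, -0.0]
contact_force: [-0.8, -1.0, -0.5]
opening: 0.0
grip_force: 0.0
t: 6.4
tool_pos: [0.5937, -0.1277, 0.0493]
tool_rot: [3.138, -0.155, -0.0]
contact_force: [-2.2, -0.2, -0.1]
opening: 0.0001
grip_force: 0.0
```

```bash
for i in 1; do python3 -m crank '[{"offset":[0.001,0,0],"twist":[0,0,0]},{"offset":[0.002,0,0],"twist":[0,0,0]},{"offset":[0.003,0,0],"twist":[0,0,0]},{"offset":[0.004,0,0],"twist":[0,0,0]}]'; done
python3 -m crank '[{"offset":[0.001,0,0],"twist":[0,0,0]},{"offset":[0.002,0,0],"twist":[0,0,0]},{"offset":[0.003,0,0],"twist":[0,0,0]},{"offset":[0.004,0,0],"twist":[0,0,0]}]'
```

```text
t: 6.9
tool_pos: [0.5977, -0.1281, 0.0493]
tool_rot: [3.138, -0.155, 0.0]
contact_force: [-1.9, -0.1, 0.8]
opening: 0.0003
grip_force: 0.0
t: 7.4
tool_pos: [0.6017, -0.1285, 0.0493]
tool_rot: [-3.138, 0.156, -0.0]
contact_force: [-1.9, 0.7, 0.3]
opening: -0.0003
grip_force: 0.0
```

```bash
python3 -m crank '[{"offset":[0.001,0,0],"twist":[0,0,0]},{"offset":[0.002,0,0],"twist":[0,0,0]}]'
python3 - <<'E'
from h import *
im=get_image("scene");cv2.imwrite("pics/s2.png",cv2.resize(im[150:260,180:320,::-1],None,fx=5,fy=5,interpolation=cv2.INTER_CUBIC))
E
```

```text
t: 7.65
tool_pos: [0.6037, -0.1286, 0.0493]
tool_rot: [-3.138, 0.155, -0.0]
contact_force: [-2.1, 0.2, 0.3]
opening: 0.0001
grip_force: 0.0
```

View pics/s2.png

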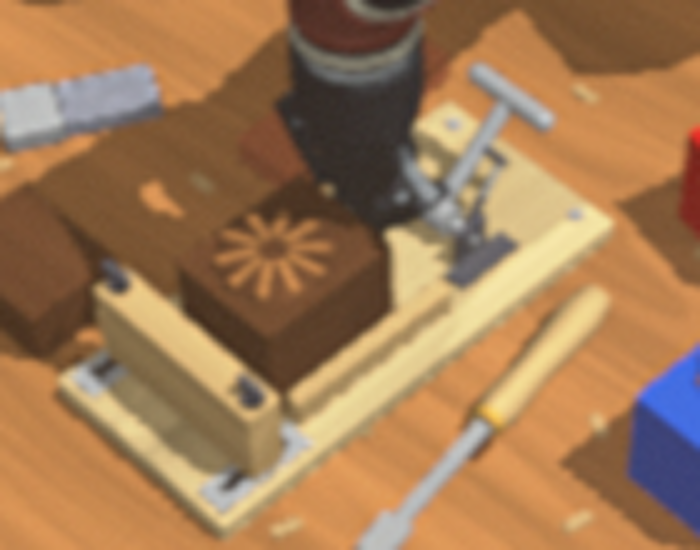

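The stand is open. The blank's far left top corner is at crop (270,338), which is full-frame (234,217.6). The batten's near left top corner is at about crop (279,398), which is (235.8,229.6).

```bash
python3 - <<'E'
from h import *
C=cam("scene");a=onz((234,217.6),.098,C);b=onz((235.8,229.6),.082,C)
e=np.array([np.cos(.1),-np.sin(.1),0]);print(a,b,(b-a)@e)
E
```

```text
[ 0.7194166  -0.09656991  0.098     ] [ 0.73924507 -0.07315617  0.082     ] 0.017391940542355152
```

```bash
python3 -m crank '[{"offset":[0.001,0,0],"twist":[0,0,0]},{"offset":[0.002,0,0],"twist":[0,0,0]},{"offset":[0.003,0,0],"twist":[0,0,0]},{"offset":[0.004,0,0],"twist":[0,0,0]}]'
python3 -m crank '[{"offset":[0.001,0,0],"twist":[0,0,0]},{"offset":[0.002,0,0],"twist":[0,0,0]},{"offset":[0.003,0,0],"twist":[0,0,0]},{"offset":[0.004,0,0],"twist":[0,0,0]}]'
```

```text
t: 8.2
tool_pos: [0.6077, -0.129, 0.0493]
tool_rot: [3.138, -0.155, 0.0]
contact_force: [-3.0, 0.0, -0.8]
opening: 0.0
grip_force: 0.0
t: 8.7
tool_pos: [0.6116, -0.1294, 0.0493]
tool_rot: [-3.138, 0.155, 0.0]
contact_force: [-1.7, 0.2, -0.5]
opening: 0.0003
grip_force: 0.0
```

```bash
python3 -m crank '[{"offset":[0.0005,0,0],"twist":[0,0,0]},{"offset":[0.001,0,0],"twist":[0,0,0]},{"offset":[0.0015,0,0],"twist":[0,0,0]}]'
```

```text
t: 9.07
tool_pos: [0.6131, -0.1296, 0.0493]
tool_rot: [-3.138, 0.155, -0.0]
contact_force: [-1.9, -1.0, -0.6]
opening: 0.0001
grip_force: 0.0
```

```bash
python3 -m crank '[{"offset":[0.0005,0,0],"twist":[0,0,0]},{"offset":[0.001,0,0],"twist":[0,0,0]},{"offset":[0.0015,0,0],"twist":[0,0,0]}]'
```

```text
t: 9.45
tool_pos: [0.6146, -0.1297, 0.0493]
tool_rot: [-3.138, 0.155, 0.0]
contact_force: [-2.4, -0.6, -0.4]
opening: -0.0
grip_force: 0.0
```

```bash
python3 -m crank '[{"offset":[0.0005,0,0],"twist":[0,0,0]},{"offset":[0.001,0,0],"twist":[0,0,0]}]'
```

```text
t: 9.7
tool_pos: [0.6156, -0.1298, 0.0493]
tool_rot: [-3.138, 0.155, -0.0]
contact_force: [-2.1, 0.6, 0.8]
opening: -0.0001
grip_force: 0.0
```

```bash
python3 -m crank '[{"offset":[0.0005,0,0],"twist":[0,0,0]},{"offset":[0.001,0,0],"twist":[0,0,0]},{"offset":[0.0015,0,0],"twist":[0,0,0]}]'
```

```text
t: 10.07
tool_pos: [0.617, -0.13, 0.0493]
tool_rot: [-3.138, 0.155, 0.0]
contact_force: [-1.9, 0.0, -0.0]
opening: -0.0002
grip_force: 0.0
```

```bash
python3 -m crank '[{"offset":[0.0005,0,0],"twist":[0,0,0]},{"offset":[0.001,0,0],"twist":[0,0,0]},{"offset":[0.0015,0,0],"twist":[0,0,0]}]'
```

```text
t: 10.45
tool_pos: [0.6178, -0.1299, 0.0492]
tool_rot: [-3.137, 0.155, 0.004]
contact_force: [-6.6, 0.7, 2.8]
opening: -0.0
grip_force: 0.0
```

```bash
python3 -m crank '[{"offset":[0.0003,0,0],"twist":[0,0,0]},{"offset":[0.0003,0,0],"twist":[0,0,0]},{"offset":[0.0003,0,0],"twist":[0,0,0]}]'
```

```text
t: 10.82
tool_pos: [0.6178, -0.1299, 0.0491]
tool_rot: [-3.137, 0.155, 0.004]
contact_force: [-7.0, 0.9, 2.4]
opening: 0.0002
grip_force: 0.0
```

```bash
python3 -m crank '[{"offset":[0.0003,0,0],"twist":[0,0,0]},{"offset":[0.0006,0,0],"twist":[0,0,0]},{"offset":[0.0006,0,0],"twist":[0,0,0]},{"offset":[0.0006,0,0],"twist":[0,0,0]},{"offset":[0.0006,0,0],"twist":[0,0,0]}]'
```

```text
t: 11.45
tool_pos: [0.6178, -0.1298, 0.0489]
tool_rot: [-3.137, 0.156, 0.007]
contact_force: [-8.2, 0.8, 3.6]
opening: -0.0001
grip_force: 0.0
```

```bash
python3 -m crank '[{"offset":[0.0005,0,0],"twist":[0,0,0]},{"offset":[0.001,0,0],"twist":[0,0,0]},{"offset":[0.001,0,0],"twist":[0,0,0]},{"offset":[0.001,0,0],"twist":[0,0,0]},{"offset":[0.001,0,0],"twist":[0,0,0]},{"offset":[0.001,0,0],"twist":[0,0,0]},{"offset":[0.001,0,0],"twist":[0,0,0]}]'
```

```text
t: 12.32
tool_pos: [0.6177, -0.1299, 0.0485]
tool_rot: [-3.137, 0.156, 0.011]
contact_force: [-11.9, 1.0, 3.0]
opening: -0.0003
grip_force: 0.0
```

```bash
python3 -m crank '[{"offset":[-0.005,0,0],"twist":[0,0,0]},{"offset":[-0.02,0,0],"twist":[0,0,0]},{"offset":[-0.022,0,-0.03],"twist":[0,0,0]},{"offset":[-0.022,0,-0.08],"twist":[0,0,0]},{"offset":[-0.022,0,-0.115],"twist":[0,0,0]},{"offset":[-0.06,0,-0.12],"twist":[0,0,0]},{"offset":[-0.11,0,-0.12],"twist":[0,0,0]},{"offset":[-0.15,0,-0.12],"twist":[0,0,0]},{"offset":[-0.173,0,-0.12],"twist":[0,0,0]},{"offset":[-0.173,0,-0.12],"twist":[0,0,0]},{"offset":[-0.173,0,-0.12],"twist":[0,0,0]}]'
python3 - <<'E'
from h import *
o=get_obs();print(o['t'],o['tool_pos'],o['contact_force'])
cv2.imwrite("pics/w4.png",get_image("wrist")[:,:,::-1])
togo([.4485,-.113,.07],-.1)
E
```

```text
t: 13.7
tool_pos: [0.4489, -0.1134, 0.1697]
tool_rot: [3.137, -0.156, 0.003]
contact_force: [0.2, 0.7, 0.2]
opening: -0.0
grip_force: 0.0
13.7 [ 0.44885629 -0.11337252  0.16973266] [0.19431417 0.69153284 0.16540095]
off mm [-0.7 -0.4 99.7] twist [ 0.01 -0.07  0.06]
```

View pics/w4.png

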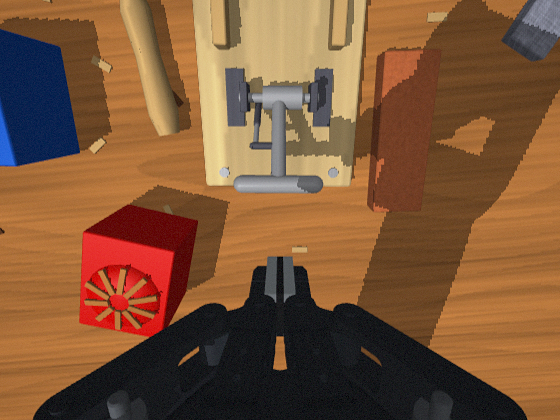

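The blank has moved out of view. The stand is still open with its bar centred at (278,184), in line with the fingers, and nothing lies under the tool.

```bash
python3 - <<'E'
from h import *
o=get_obs();C=cam("wrist",o)
print(onz((278,184),.089,C),onz((278,192),.085,C),onz((282,97),.04,C))
E
python3 -m crank '[{"offset":[0,0,0.03],"twist":[0,0,0]},{"offset":[0,0,0.065],"twist":[0,0,0]},{"offset":[0,0,0.09],"twist":[0,0,0]},{"offset":[0,0,0.1],"twist":[0,0,0]},{"offset":[0,0,0.1],"twist":[0,0,0]},{"offset":[0,0,0.1],"twist":[0,0,0]}]'
```

```text
[ 0.47755815 -0.11535832  0.089     ] [ 0.47006557 -0.11458712  0.085     ] [ 0.54224695 -0.12502878  0.04      ]
t: 14.5
tool_pos: [0.4494, -0.1136, 0.0706]
tool_rot: [3.137, -0.155, 0.003]
contact_force: [0.2, 0.9, 0.8]
opening: 0.0001
grip_force: 0.0
```

```bash
python3 -m crank '[{"offset":[0.002,0,0],"twist":[0,0,0]},{"offset":[0.004,0,0],"twist":[0,0,0]},{"offset":[0.006,0,0],"twist":[0,0,0]},{"offset":[0.008,0,0],"twist":[0,0,0]},{"offset":[0.008,0,0],"twist":[0,0,0]}]'
```

```text
t: 15.12
tool_pos: [0.4564, -0.114, 0.0693]
tool_rot: [-3.138, 0.155, 0.0]
contact_force: [0.1, -0.5, 0.9]
opening: 0.0002
grip_force: 0.0
```

```bash
python3 -m crank '[{"offset":[0.001,0,0],"twist":[0,0,0]},{"offset":[0.002,0,0],"twist":[0,0,0]},{"offset":[0.003,0,0],"twist":[0,0,0]},{"offset":[0.004,0,0],"twist":[0,0,0]}]'
```

```text
t: 15.62
tool_pos: [0.4603, -0.1144, 0.0693]
tool_rot: [3.138, -0.156, 0.0]
contact_force: [-0.3, -0.3, 0.8]
opening: -0.0001
grip_force: 0.0
```

```bash
python3 -m crank '[{"offset":[0.001,0,0],"twist":[0,0,0]},{"offset":[0.002,0,0],"twist":[0,0,0]},{"offset":[0.003,0,0],"twist":[0,0,0]},{"offset":[0.004,0,0],"twist":[0,0,0]}]'
```

```text
t: 16.12
tool_pos: [0.4609, -0.1145, 0.0691]
tool_rot: [-3.137, 0.154, 0.016]
contact_force: [-17.2, 2.6, 12.7]
opening: -0.0002
grip_force: 8.6
```

The bar is rubbing on the finger, at about 21 N in total. I'll back off and follow its rising arc.

```bash
python3 -m crank '[{"offset":[-0.002,0,0],"twist":[0,0,0]},{"offset":[-0.0025,0,0],"twist":[0,0,0]},{"offset":[-0.0025,0,-0.001],"twist":[0,0,0]},{"offset":[-0.0015,0,-0.003],"twist":[0,0,0]},{"offset":[0,0,-0.005],"twist":[0,0,0]}]'
```

```text
t: 16.75
tool_pos: [0.4627, -0.1143, 0.073]
tool_rot: [-3.137, 0.155, 0.006]
contact_force: [-5.6, -1.0, -3.7]
opening: -0.0002
grip_force: 2.5
```

```bash
python3 -m crank '[{"offset":[0.0015,0,-0.0015],"twist":[0,0,0]},{"offset":[0.003,0,-0.003],"twist":[0,0,0]},{"offset":[0.0055,0,-0.0055],"twist":[0,0,0]},{"offset":[0.0085,0,-0.008],"twist":[0,0,0]},{"offset":[0.0115,0,-0.0105],"twist":[0,0,0]},{"offset":[0.0145,0,-0.0125],"twist":[0,0,0]}]'
```

```text
t: 17.5
tool_pos: [0.4769, -0.1158, 0.0868]
tool_rot: [-3.137, 0.155, 0.009]
contact_force: [-11.2, 1.9, 6.2]
opening: -0.0002
grip_force: 6.0
```

```bash
python3 -m crank '[{"offset":[0.001,0,-0.002],"twist":[0,0,0]},{"offset":[0.003,0,-0.004],"twist":[0,0,0]},{"offset":[0.006,0,-0.006],"twist":[0,0,0]},{"offset":[0.009,0,-0.008],"twist":[0,0,0]},{"offset":[0.0125,0,-0.0095],"twist":[0,0,0]},{"offset":[0.016,0,-0.011],"twist":[0,0,0]},{"offset":[0.0195,0,-0.0125],"twist":[0,0,0]}]'
```

```text
t: 18.38
tool_pos: [0.4988, -0.1182, 0.1001]
tool_rot: [-3.138, 0.155, -0.002]
contact_force: [-3.3, 1.4, 2.0]
opening: -0.0001
grip_force: 2.2
```

```bash
python3 -m crank '[{"offset":[0.0035,0,-0.001],"twist":[0,0,0]},{"offset":[0.007,0,-0.002],"twist":[0,0,0]},{"offset":[0.0105,0,-0.003],"twist":[0,0,0]},{"offset":[0.014,0,-0.0035],"twist":[0,0,0]},{"offset":[0.0175,0,-0.004],"twist":[0,0,0]},{"offset":[0.021,0,-0.0045],"twist":[0,0,0]},{"offset":[0.0245,0,-0.005],"twist":[0,0,0]}]'
```

```text
t: 19.25
tool_pos: [0.5228, -0.1207, 0.1043]
tool_rot: [3.137, -0.156, 0.001]
contact_force: [-2.1, -0.4, 1.0]
opening: 0.0
grip_force: 0.8
```

```bash
python3 -m crank '[{"offset":[0.003,0,0],"twist":[0,0,0]},{"offset":[0.006,0,0],"twist":[0,0,0]},{"offset":[0.009,0,0],"twist":[0,0,0]},{"offset":[0.012,0,0],"twist":[0,0,0]},{"offset":[0.014,0,0],"twist":[0,0,0]},{"offset":[0.016,0,0],"twist":[0,0,0]}]'
python3 - <<'E'
from h import *
im=get_image("scene");cv2.imwrite("pics/s3.png",cv2.resize(im[150:260,180:320,::-1],None,fx=5,fy=5,interpolation=cv2.INTER_CUBIC))
E
```

```text
t: 20.0
tool_pos: [0.5386, -0.1221, 0.1043]
tool_rot: [-3.138, 0.155, -0.0]
contact_force: [-1.0, -0.5, 0.1]
opening: 0.0
grip_force: 0.0
```

View pics/s3.png

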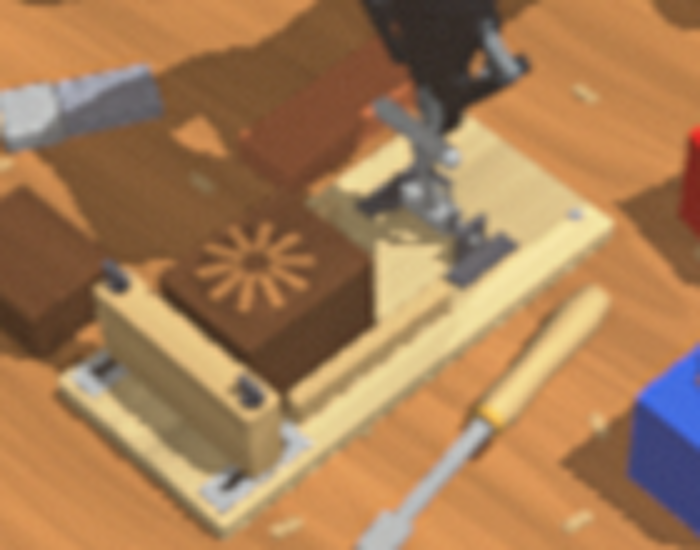

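The blank is home against the batten. The stand is about upright, with its bar near (418,133) in the crop, and it hasn't snapped yet, so I'll push a little further.

```bash
python3 -m crank '[{"offset":[0.002,0,0],"twist":[0,0,0]},{"offset":[0.004,0,0],"twist":[0,0,0]},{"offset":[0.006,0,0],"twist":[0,0,0]},{"offset":[0.008,0,0],"twist":[0,0,0]},{"offset":[0.008,0,0],"twist":[0,0,0]},{"offset":[0.008,0,0],"twist":[0,0,0]}]'
python3 - <<'E'
from h import *
im=get_image("scene");cv2.imwrite("pics/s4.png",cv2.resize(im[150:260,180:320,::-1],None,fx=5,fy=5,interpolation=cv2.INTER_CUBIC))
E
```

```text
t: 20.8
tool_pos: [0.5462, -0.1229, 0.1043]
tool_rot: [-3.138, 0.155, 0.0]
contact_force: [0.5, -0.0, -0.7]
opening: 0.0001
grip_force: 0.0
```

View pics/s4.png

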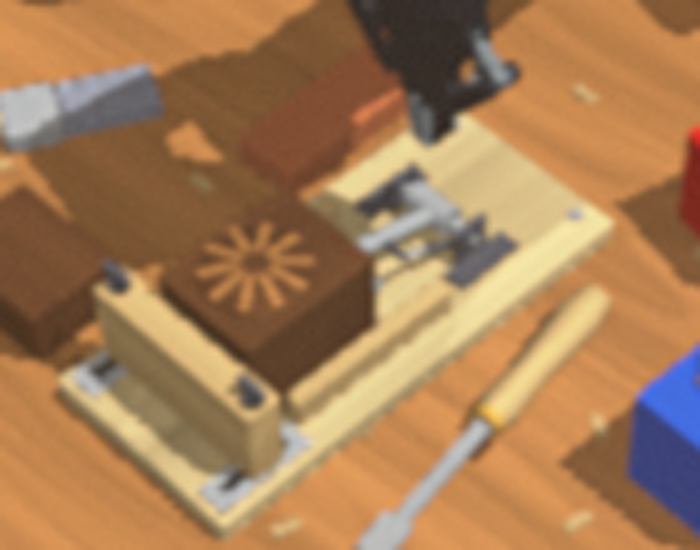

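The stand has snapped down against the blank's near face and the fingers are clear. I'll retreat and hand in.

```bash
python3 -m crank '[{"offset":[-0.005,0,-0.03],"twist":[0,0,0]},{"offset":[-0.01,0,-0.07],"twist":[0,0,0]},{"offset":[-0.02,0,-0.1],"twist":[0,0,0]},{"offset":[-0.02,0,-0.1],"twist":[0,0,0]},{"offset":[-0.02,0,-0.1],"twist":[0,0,0]},{"offset":[-0.02,0,-0.1],"twist":[0,0,0]}]' && python3 -c "
from station import *
print(finish_job())"
```

```text
t: 21.6
tool_pos: [0.5256, -0.1207, 0.2022]
tool_rot: [-3.137, 0.155, 0.005]
contact_force: [0.0, 0.0, 0.2]
opening: 0.0
grip_force: 0.0
the job is handed in; nothing more can be done
None
```

I slid the blank home and held it against the end stop at about 10 N, then pushed the stand over its centre. It snapped down against the blank's near face, and I handed the job in at 21.6 s with the arm clear; the hand-in returned no verdict. The push on the stand peaked at about 21 N in the readings (limit 25 N).

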